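# Put the conductive-paint kit back into its fitted caddy

### The job

Put the conductive-paint kit back into its wooden caddy, each thing in the insert made for it: the black-capped jar upright in the round well, the dark-handled brush across the two blue saddles of its rest with its bristles over the black drip dish, the steel tweezers flat in the long trough, and the black binder clip in the flat rectangular dish. The white-capped amber jar and the honey-coloured brush look alike but belong to the lacquer: leave them where they are. Set the jar down, do not let it drop.

Things in the scene. Friction and masses are not known exactly. Their poses are not given: they have to be found in the camera images.
- kit_jar_mid (a point): the paint jar to be put away: round dark jar with black screw cap and an orange and pale label, standing upright; body 48 mm in diameter up to 55 mm, cap 42 mm in diameter, 66 mm high in all. The point is its centre, 33 mm above its underside; z is up its axis.
- kit_brush_mid (a point): the brush to be put away: paint brush with a dark brown handle, bright ferrule and black bristles, lying flat, 147 mm long, 8 to 9 mm thick both ways. The point is its middle, half-way along and 4 mm above its underside; x runs along it, the bristle end is at -x (73 mm from the point), the handle end at +x, z up.
- kit_tweezers_mid (a point): the steel tweezers, lying flat, 123 mm long, 15 mm wide, 9 mm high; may be gripped across their width like a solid bar. The point is their middle, 4.5 mm above the underside; x runs along them, z up. Either end may point either way.
- kit_clip_mid (a point): the small black binder clip with two wire handles, lying on the bench: black body 20 mm along x, 16 mm along y, 13 mm high; the wire handles reach 23 mm out to both sides along y, so grip the body across x. The point is the body's centre, 6.5 mm above its underside; z up.
- lacquer_brush_mid (a point): look-alike to be left: brush with a honey-coloured handle and pale bristles, lying flat, 133 mm long, 8 to 9 mm thick. The point is its middle, 4 mm above its underside; x runs along it.
- lacquer_jar_mid (a point): look-alike to be left: amber jar with a white cap, standing upright, 48 mm in diameter, 66 mm high. The point is its centre, 33 mm above its underside.
- jar_well: paint jar's place: round white well with a black floor on a white plate 90x64 mm in the caddy, 93 mm beside the clip dish in the same bay. Origin: centre of the plate's underside, on the well's axis; the jar stands 4 mm above it; the well is 60 mm wide inside, its rim 24 mm above the origin. x runs along the bay, z up.
- drip_dish (a point): brush rest, a white plate 182x64 with two blue saddles and a black drip dish 47 across. Point: dish centre on the plate's top; x runs along the rest to the saddles at x = 30 and 108 (each 14 long), seats 12 above the point, 17 wide between cheeks flaring to 35 at height 25. The brush lies along x, middle at x = 66, bristles (its -x end) over the dish; fingers fit between the saddles. mm.
- tweezers_trough: tweezers' place: white plate 182x64 mm with a long trough, grey floor. Origin: centre of the plate's underside; the trough runs along x, 154 mm long, 33 mm wide inside, floor 4 mm and rail tops 16 mm above the origin; side rails stand only 43 to 77 mm from the middle, so the middle is free for fingers.
- clip_dish: clip's place: flat rectangular dish, grey floor, on a white plate 90x64 mm. Origin: centre of the plate's underside; inside 80 mm along x, 54 mm along y, floor 4 mm, rim 10 mm above the origin. The wooden caddy round the four inserts is fixed, walls 20 mm above the bench, bays 67 mm apart; bays and short inserts change places between starts.
Things that resemble listed ones, but are neither listed nor needed, are in the scene too. What is shaped like the part that bears kit_jar_mid but green is not meant.

How it is judged:
By the outcome, as a careful person would: the job done as asked, in the order asked, and still so for the second after the job is handed in, with the robot touching nothing.
It also fails if it takes over 109 s, if anything falls off the work surface, if the arm or the gripper's body presses on something with over 40 N, if the wrist force passes 120 N, or if a joint passes its speed limit or range.

### The arm

A 7-joint arm with a two-finger parallel gripper is mounted at the origin on a cart in front of the work surface, level with it; the furniture and walls round the work are solid. World frame = base frame: x ahead of the robot, y to its left, z up, the work surface at z = 0. Lengths are in m, angles in degrees, forces in N, time in s.
With the tool pointing down it reaches from about 0.35 to 0.9 m from the base axis. Payload 8.1 kg.
Tool frame: the origin (TCP) lies between the finger pads; the fingertips stand 11 mm ahead of it and the grasp point (between the pads) lies 8 mm behind it; z points along the fingers, y is the line along which they close (so a half turn about z gives the same grasp; the last joint's range is limited). The gripper opens to 92 mm and grips with 3 to 60 N. Pads are 19 mm wide; open, the fingers measure 130 mm over their backs; the gripper's body (75 mm by 190 mm) begins 47 mm behind the grasp point.
Start: joints at [65.97, 24.895, 1.432, 90.138, -0.665, 64.973, -4.303], TCP at [0.195, -0.594, 0.238] pointing down, gripper open.
Joint ranges: [-149.89, 149.89], [-25.12, 119.58], [-72.63, 75.52], [4.76, 147.25], [-75.54, 255.54], [6.69, 114.76], [-157.13, 157.13]. Speed limits (degrees/s): [127.2, 127.2, 172.46, 172.46, 180, 180, 180].

### API

Orientations are given as a 3x3 rotation matrix whose columns are the frame's x, y, z axes.
In Python, from cell import observe, snapshot, camera_model, job_done gives the robot as it stands.
- The arm moves only by the tool jog_arm, never from a script. Its argument "deltas" is a list of rows, each a list of 5 numbers: the shift along the tool's x, y, z in mm, then the turn about the tool's z in degrees, then the finger opening in mm, from 0 to 91.8. In form: [[dx, dy, dz, turn, fingers], ...]. A call has 1 to 10 rows; each row is the pose to reach, as a shift and turn from the pose commanded when the call began, along the tool's axes at that moment; what a row does not reach only later rows make up. A row lasts 1/8 s, in which the tool goes at most 62.5 mm and 10.7 degrees, less where a joint would pass 70% of its speed; a pose out of reach is approached as far as the arm can. A call with a gripper value outside its range is refused whole. The fingers move at their own pace and stop on an object; "force" is the grip in N (left out, the last holds). Time passes only in rows, so rows that repeat a pose let the fingers close. It gives the time, the measured TCP pose, the force and the opening at its end, in the units of the state.
- observe(): the state, without advancing time (a new reading comes with each control period).
- snapshot(name): name is "scene" or "top"; returns (picture, depth): 400x640x3 uint8, red, green, blue; 400x640 float32, m along the optical axis (not along the pixel's ray), 0 where there is no reading.
- camera_model(name): a dict with "camera_matrix" (3x3 intrinsics, pixels), "view" (4x4, takes a point from world to camera coordinates). Camera axes: x right, y down, z forward; pixel columns grow to the right and rows downward; lengths in m; the calibration is good to about 2 mm. A picture is of the moment at which its call begins. camera_model takes no time and is no camera call.
- job_done(): hands the job in, once; it reports no verdict.
The state is a dict: "t": time; "q": joint angles; "qvel": joint speeds; "effort": joint torques, N m; "eef_pos": TCP position; "orientation": TCP orientation; "wrist_force": force on the tool from outside, world axes, zero at the start; "ft_torque": the same for the moment, N m; "finger_gap": finger opening in m.
Only numpy, scipy, OpenCV 4.12 (cv2) and the standard library are available. Lean on these libraries where they do the work, as an engineer would, in place of code of your own. Each camera call takes 0.05 s, during which the arm holds its last target. There are 200 camera calls.

## Working session

There is one attempt and no reset: what is moved stays moved. The work goes in short steps, Python scripts to look and compute and a tool call to move; the robot and the scene stay as the last step left them, time stands still between calls to the robot, and variables do not carry over. Pictures are saved under pics/ and viewed, on a budget of 14 in all, crops included, one or two more only if the job needs it, and the job is handed in when it is done.

Besides the shell and the picture viewer there is one more tool, called after ">>>" as a command line: name --pt "numbers of a row" for each row, then --argument value for the rest. jog_arm: Moves the arm, as the interface text tells. Its arguments: {"type":"object","properties":{"deltas":{"type":"array"},"force":{"type":"number"}},"required":["deltas"]}

```bash
mkdir -p pics; ls; cat > h.py <<'E'
import numpy as np, cv2, sys
from cell import observe, snapshot, camera_model, job_done
def snap(n,tag):
    p,d=snapshot(n); np.savez(f'{tag}.npz',p=p,d=d); return p,d
def world(n,d):
    m=camera_model(n);K=np.array(m["camera_matrix"]);T=np.linalg.inv(np.array(m["view"]))
    v,u=np.mgrid[:d.shape[0],:d.shape[1]]
    c=np.stack([(u-K[0,2])/K[0,0]*d,(v-K[1,2])/K[1,1]*d,d],-1)
    return c@T[:3,:3].T+T[:3,3]
def save(p,name): cv2.imwrite(f'pics/{name}.png',p[...,::-1])
E
python3 - <<'E'
from h import *
for n in ("scene","top"):
    p,d=snap(n,n+'0'); save(p,n+'0'); m=camera_model(n); print(n,np.round(np.array(m["view"]),3).tolist(),np.round(m["camera_matrix"],1).tolist())
s=observe();print(s["t"],s["eef_pos"],np.round(s["orientation"],3))
E
```

```text
pics
scene [[-0.925, -0.379, -0.009, 0.489], [-0.277, 0.691, -0.668, 0.211], [0.259, -0.615, -0.744, 0.993], [0.0, 0.0, 0.0, 1.0]] [[397.7, 0.0, 320.3], [0.0, 397.7, 199.1], [0.0, 0.0, 1.0]]
top [[0.025, -1.0, 0.017, -0.032], [-0.996, -0.026, -0.087, 0.566], [0.087, -0.015, -0.996, 1.107], [0.0, 0.0, 0.0, 1.0]] [[405.3, 0.0, 320.6], [0.0, 405.3, 205.9], [0.0, 0.0, 1.0]]
0.1 [ 0.19450818 -0.59352087  0.23704977] [[ 0.95   0.311 -0.001]
 [ 0.311 -0.95   0.001]
 [-0.    -0.001 -1.   ]]
```

View pics/top0.png

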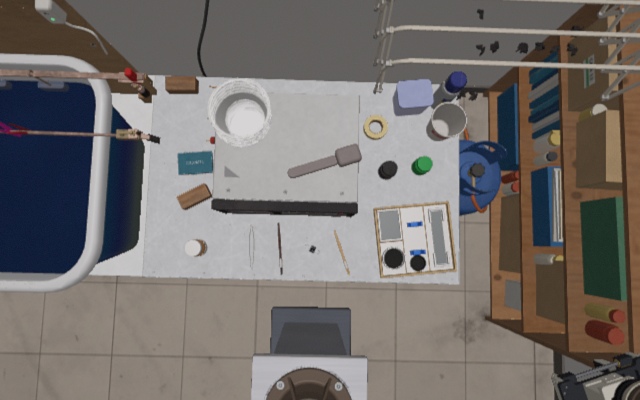

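View pics/scene0.png

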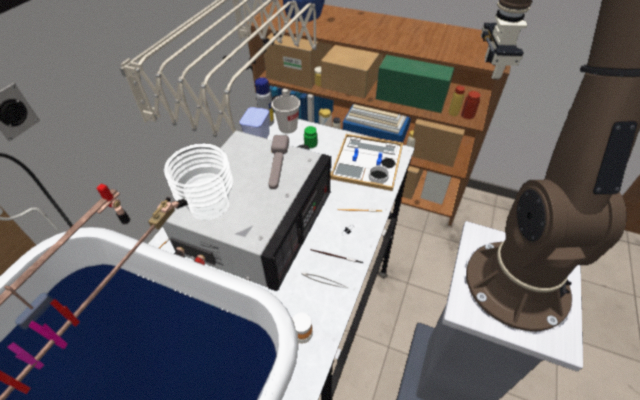

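The top view shows the kit jar at (388,170) with the green decoy at (423,165). The tweezers are at (251,246), the dark brush at (280,248), the clip at (314,249), the honey brush at (342,251), the amber jar at (195,247) and the caddy around (414,239). Next I'll get world coordinates and an enlarged rectified view.

```bash
python3 - <<'E'
from h import *
z=np.load('top0.npz');p,d=z['p'],z['d'];W=world('top',d)
for n,(u,v) in dict(jar=(388,170),green=(423,165),tw=(251,246),clip=(314,249),bench=(300,260),bench2=(400,190),amber=(195,247),oven=(260,180),ovenfront=(285,207),oven2=(350,120),spat=(350,155),mug=(450,120),blue=(414,95),basket=(240,90),rack=(430,63),rack2=(385,20),bottle=(455,82),edgeR=(458,230),edgeB=(300,274),wall=(420,205),stack=(600,220),tub=(100,200)).items(): print(n,W[v,u].round(3))
a=cv2.resize(p[190:285,365:470],None,fx=7,fy=6,interpolation=cv2.INTER_CUBIC)
save(a,'caddy0')
b=cv2.resize(p[215:285,180:360],None,fx=4.4,fy=4.4,interpolation=cv2.INTER_CUBIC)
save(b,'tools0')
E
```

```text
jar [ 0.666 -0.198  0.065]
green [ 0.682 -0.293  0.067]
tw [ 0.45   0.176 -0.003]
clip [ 0.446 -0.002  0.002]
bench [0.414 0.036 0.001]
bench2 [ 0.621 -0.245 -0.002]
amber [0.445 0.313 0.069]
oven [0.615 0.136 0.16 ]
ovenfront [0.549 0.072 0.162]
oven2 [ 0.772 -0.084  0.161]
spat [ 0.677 -0.083  0.191]
mug [ 0.823 -0.382  0.025]
blue [ 0.869 -0.262  0.089]
basket [0.805 0.175 0.257]
rack [ 1.239 -0.478 -0.514]
rack2 [ 1.238 -0.228 -0.189]
bottle [ 0.873 -0.344  0.174]
edgeR [ 0.51  -0.413 -0.004]
edgeB [ 0.375  0.036 -0.004]
wall [ 0.578 -0.301  0.008]
stack [ 0.554 -0.874 -0.072]
tub [0.537 0.415 0.363]
```

View pics/caddy0.png

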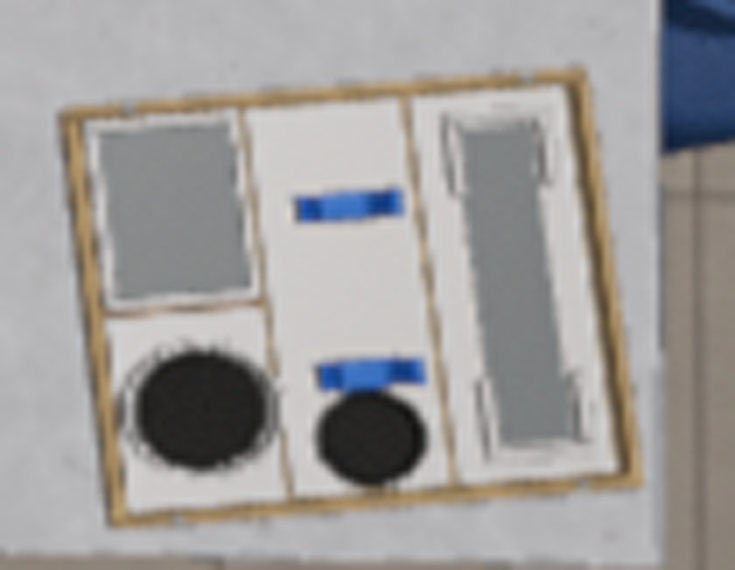

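View pics/tools0.png

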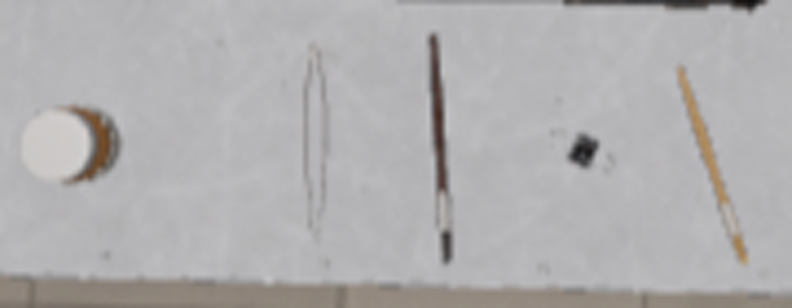

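```bash
cat >> h.py <<'E'
def proj(n,P):
    m=camera_model(n);K=np.array(m["camera_matrix"]);V=np.array(m["view"])
    c=np.atleast_2d(P)@V[:3,:3].T+V[:3,3]; q=c@K.T; return q[:,:2]/q[:,2:]
def rect(n,p,x0,x1,y0,y1,z,s=2000):
    "ortho view of plane z; rows: x decreasing from x1, cols: y decreasing from y1"
    W=np.float32([[x1,y1,z],[x1,y0,z],[x0,y1,z],[x0,y0,z]]);q=proj(n,W).astype(np.float32)
    w,h=int((y1-y0)*s),int((x1-x0)*s)
    H=cv2.getPerspectiveTransform(q,np.float32([[0,0],[w,0],[0,h],[w,h]]))
    return cv2.warpPerspective(p,H,(w,h),flags=cv2.INTER_CUBIC)
E
python3 - <<'E'
from h import *
def blob(n,p,box,z,f,k=1):
    x0,x1,y0,y1=box;r=rect(n,p,*box,z,s=2000);g=r.astype(int)
    m=f(g).astype(np.uint8);c,l,st,_=cv2.connectedComponentsWithStats(m)
    if c<2: print(n,'none');return
    i=1+np.argmax(st[1:,4]);ys,xs=np.nonzero(l==i)
    P=np.c_[x1-ys/2000,y1-xs/2000].astype(np.float32)*1000
    (cx,cy),(w,h),a=cv2.minAreaRect(P);e=np.linalg.eigh(np.cov(P.T))[1][:,1]
    print(n,'c',round(cx,1),round(cy,1),'mean',P.mean(0).round(1),'size',round(w,1),round(h,1),'rect',round(a,1),'pca',round(np.degrees(np.arctan2(e[1],e[0])),1))
br=lambda g:g.mean(-1)
dark=lambda t:(lambda g:br(g)<t)
sat=lambda g:(g.max(-1)-g.min(-1))
for n in ('top','scene'):
    p=np.load(n+'0.npz')['p']
    print('brush');blob(n,p,(.37,.56,.06,.13),.004,dark(110))
    print('clip');blob(n,p,(.42,.48,-.04,.04),.010,dark(90))
    print('jar cap');blob(n,p,(.62,.72,-.25,-.15),.066,dark(70))
    print('amber cap');blob(n,p,(.40,.50,.26,.36),.066,lambda g:br(g)>205)
    print('honey');blob(n,p,(.37,.54,-.13,-.03),.004,lambda g:(g[...,0]-g[...,2]>40))
    print('well floor');blob(n,p,(.39,.47,-.28,-.20),.006,dark(70))
    print('dish');blob(n,p,(.39,.46,-.34,-.27),.006,dark(70))
    print('saddle1');blob(n,p,(.43,.48,-.36,-.25),.014,lambda g:(g[...,2]-g[...,0]>60))
    print('saddle2');blob(n,p,(.50,.56,-.36,-.25),.014,lambda g:(g[...,2]-g[...,0]>60))
    print('trough');blob(n,p,(.39,.61,-.41,-.32),.006,lambda g:(br(g)<160)&(br(g)>110)&(sat(g)<25))
    print('clipdish');blob(n,p,(.47,.58,-.28,-.19),.006,lambda g:(br(g)<160)&(br(g)>110)&(sat(g)<25))
    a=rect(n,p,.37,.60,-.42,.20,.006,1280);save(a,n+'_r')
E
python3 -c "
import cv2,numpy as np
cv2.imwrite('pics/both.png',np.vstack([cv2.imread('pics/%s_r.png'%n) for n in('top','scene')]))"
```

```text
brush
top c 550.2 95.2 mean [550.7  95.4] size 69.5 19.5 rect 90.0 pca 90.2
clip
top c 446.2 3.0 mean [445.9   3. ] size 12.3 15.9 rect 63.4 pca 144.7
jar cap
top c 666.3 -195.9 mean [ 666.3 -195.7] size 42.6 54.2 rect 41.6 pca 130.9
amber cap
top c 448.5 306.2 mean [448.8 306.5] size 22.8 6.5 rect 24.7 pca -158.0
honey
top c 457.2 -72.7 mean [455.9 -73.1] size 90.2 6.4 rect 19.2 pca -160.1
well floor
top c 426.5 -226.0 mean [ 426.7 -225.9] size 51.0 53.0 rect 90.0 pca 154.8
dish
top c 414.9 -295.0 mean [ 415.2 -294.7] size 41.5 41.8 rect 46.8 pca -178.1
saddle1
top c 444.8 -292.8 mean [ 445.1 -292. ] size 14.1 41.4 rect 5.2 pca 97.1
saddle2
top c 523.3 -283.6 mean [ 523.2 -283.5] size 12.0 41.2 rect 6.7 pca 97.4
trough
top c 489.3 -354.1 mean [ 488.8 -353.2] size 154.4 37.3 rect 6.8 pca -173.5
clipdish
top c 520.0 -214.8 mean [ 519.2 -215.7] size 81.4 55.8 rect 5.1 pca -178.6
brush
scene c 552.5 95.2 mean [552.7  95.2] size 69.5 15.0 rect 90.0 pca 89.9
clip
scene c 446.1 7.6 mean [445.7   7.6] size 9.6 16.5 rect 63.4 pca 145.3
jar cap
scene c 663.5 -228.8 mean [ 662.1 -231.2] size 41.5 45.0 rect 90.0 pca 70.5
amber cap
scene c 450.5 310.5 mean [451.9 304.8] size 99.0 99.0 rect 90.0 pca -155.8
honey
scene c 457.2 -74.7 mean [456.5 -75. ] size 88.5 9.6 rect 20.6 pca -160.2
well floor
scene c 431.0 -240.5 mean [ 431.2 -240.8] size 32.0 46.0 rect 90.0 pca -170.5
dish
scene c 416.9 -303.2 mean [ 417.8 -303.5] size 38.9 38.9 rect 56.9 pca 156.9
saddle1
scene c 447.2 -303.5 mean [ 447.8 -302.5] size 16.6 61.9 rect 5.7 pca 98.9
saddle2
scene c 526.0 -294.4 mean [ 526.3 -294.3] size 15.9 62.4 rect 8.3 pca 100.0
trough
scene c 492.4 -362.3 mean [ 491.7 -361.1] size 149.2 39.0 rect 6.4 pca -173.5
clipdish
scene c 523.3 -224.4 mean [ 523.4 -224.5] size 75.7 47.3 rect 6.3 pca -173.0
```

View pics/both.png

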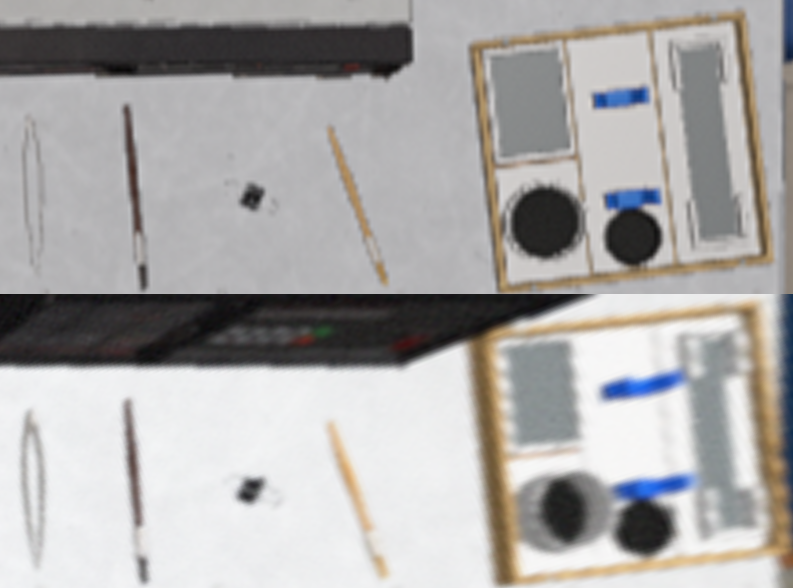

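The rectified views show the caddy with the clip dish far-left and the jar well near-left. The brush rest is in the middle with its dish nearest the robot, and the trough is on the right. The tweezers, brush and clip agree between the cameras to about 2 mm. The caddy features disagree in proportion to their height, so I'll check the insert heights and the jar with depth.

```bash
cat >> h.py <<'E'
def go(x,y,z,ang=None):
    "world target (m), tool-y axis angle (deg, mod 180) -> jog row"
    s=observe();R=np.array(s["orientation"]);d=R.T@(np.array([x,y,z])-s["eef_pos"])*1000
    a=np.degrees(np.arctan2(R[1,1],R[0,1]));t=0 if ang is None else -((ang-a+90)%180-90)
    print('t',round(s["t"],2),'pos',np.round(s["eef_pos"],4),'ya',round(a,1),'q7',round(s["q"][6],1),'gap',round(s["finger_gap"],4),'F',np.round(s["wrist_force"],1),'| row',d.round(1),'turn',round(t,1))
E
python3 - <<'E'
from h import *
for n in ('top','scene'):
    z=np.load(n+'0.npz');d=z['d'];W=world(n,d);W[d==0]=np.nan
    def med(x,y,r=.008):
        m=(abs(W[...,0]-x)<r)&(abs(W[...,1]-y)<r);return m.sum(),np.round(np.nanmedian(W[m],0),4),np.round(np.nanstd(W[m][:,2]),4)
    for k,v in dict(benchA=(.42,-.14),benchB=(.45,-.17),benchC=(.6,-.3),benchD=(.44,.05),dish=(.415,-.296),plate=(.485,-.29),trough=(.489,-.354),clipd=(.52,-.217),well=(.427,-.228)).items(): print(n,k,*med(*v))
    m=(abs(W[...,0]-.67)<.05)&(abs(W[...,1]+.2)<.05)&(W[...,2]>.055)&(W[...,2]<.08)
    P=W[m]
    if len(P)>5: print('jar',len(P),P.min(0).round(4),P.max(0).round(4),np.median(P,0).round(4))
    m=(abs(W[...,0]-.6)<.1)&(W[...,2]>.1)&(abs(W[...,1]+.05)<.1);print('oven',np.nanmin(W[m],0),np.percentile(W[m],[1,99],axis=0))
go(.67,-.2,.24,0)
E
```

```text
top benchA 36 [ 0.4195 -0.1399 -0.0005] 0.0022
top benchB 28 [ 4.498e-01 -1.698e-01 -1.000e-04] 0.002
top benchC 31 [ 0.5989 -0.2999 -0.0014] 0.002
top benchD 36 [ 0.4402  0.0499 -0.0008] 0.0022
top dish 35 [ 0.4143 -0.2962  0.0122] 0.0024
top plate 33 [ 0.4865 -0.2894  0.0099] 0.002
top trough 31 [ 0.4908 -0.3537  0.0107] 0.002
top clipd 33 [ 0.5188 -0.2168  0.0126] 0.0021
top well 36 [ 0.4278 -0.2279  0.0127] 0.002
jar 199 [ 0.6527 -0.2225  0.0558] [ 0.6932 -0.18    0.0703] [ 0.6727 -0.2003  0.0659]
oven [ 0.53923016 -0.11023087  0.10075604] [[ 0.54085424 -0.1046989   0.15579915]
 [ 0.69801659  0.04864767  0.19332068]]
scene benchA 22 [ 0.42   -0.1401 -0.0033] 0.0021
scene benchB 30 [ 0.4491 -0.1709 -0.0031] 0.3207
scene benchC 16 [ 0.599  -0.3005 -0.0025] 0.0015
scene benchD 27 [ 0.4401  0.0509 -0.0015] 0.0018
scene dish 19 [ 0.4139 -0.2969  0.0111] 0.0017
scene plate 15 [ 0.4831 -0.2882  0.0079] 0.0012
scene trough 13 [ 0.4893 -0.3542  0.0084] 0.0018
scene clipd 19 [ 0.5201 -0.2175  0.0115] 0.0019
scene well 24 [ 0.4287 -0.2291  0.0092] 0.2687
jar 44 [ 0.6523 -0.2223  0.0596] [ 0.6916 -0.2007  0.067 ] [ 0.6716 -0.2118  0.0644]
oven [ 0.53750158 -0.10918467  0.1000884 ] [[ 0.53860412 -0.10463962  0.10404419]
 [ 0.69783293  0.0487002   0.19063241]]
t 0.1 pos [ 0.1945 -0.5935  0.237 ] ya -71.9 q7 -4.3 gap 0.0919 F [ 0.1 -0.3 -0. ] | row [ 574.4 -225.8   -2.7] turn -71.9
```

>>> jog_arm --pt "60 -23 0 -8 91" --pt "120 -46 0 -16 91" --pt "180 -70 0 -24 91" --pt "240 -94 0 -32 91" --pt "300 -118 0 -40 91" --pt "360 -141 0 -48 91" --pt "420 -165 0 -54 91" --pt "480 -189 0 -60 91" --pt "530 -208 0 -60 91" --pt "574 -226 0 -60 91" --force 25

```text
t: 1.35
eef_pos: [0.6711, -0.1985, 0.2372]
orientation: [[0.205, 0.979, -0.001], [0.979, -0.205, 0.0], [0.0, -0.001, -1.0]]
wrist_force: [0.4, -0.6, -0.2]
finger_gap: 0.0914
```

```bash
python3 -c "
from h import *
go(.672,-.2005,.12,-12);go(.672,-.2005,.037,-12);print(observe()['q'])"
```

```text
t 1.35 pos [ 0.6711 -0.1985  0.2372] ya -11.8 q7 -7.8 gap 0.0914 F [ 0.4 -0.6 -0.2] | row [ -1.8   1.4 117.2] turn 0.2
t 1.35 pos [ 0.6711 -0.1985  0.2372] ya -11.8 q7 -7.8 gap 0.0914 F [ 0.4 -0.6 -0.2] | row [ -1.8   1.4 200.2] turn 0.2
[ 23.02286395  33.55599508 -18.50374023  76.86200368  10.65147901
  71.31168071  -7.83179567]
```

>>> jog_arm --pt "-1 1 50 0 91" --pt "-1 1 100 0 91" --pt "-1 1 150 0 91" --pt "-1 1 185 0 91" --pt "-1 1 200 0 91" --pt "-1 1 200 0 91"

```text
t: 2.1
eef_pos: [0.6701, -0.2015, 0.0371]
orientation: [[0.205, 0.979, -0.001], [0.979, -0.205, 0.0], [0.0, -0.001, -1.0]]
wrist_force: [0.5, -0.2, 0.1]
finger_gap: 0.0907
```

>>> jog_arm --pt "0 0 0 0 60" --pt "0 0 0 0 44" --pt "0 0 0 0 40" --pt "0 0 0 0 40" --pt "0 0 0 0 40" --pt "0 0 0 0 40"

```text
t: 2.85
eef_pos: [0.6708, -0.2017, 0.038]
orientation: [[0.205, 0.979, 0.001], [0.979, -0.205, -0.0], [-0.0, 0.001, -1.0]]
wrist_force: [0.5, 0.6, 3.3]
finger_gap: 0.0467
```

```bash
python3 -c "
from h import *
go(.4275,-.226,.16,-12)"
```

```text
t 2.85 pos [ 0.6708 -0.2017  0.038 ] ya -11.9 q7 -11.1 gap 0.0467 F [0.5 0.6 3.3] | row [ -73.8 -233.1 -122.1] turn 0.1
```

>>> jog_arm --pt "0 0 -20 0 40" --pt "0 0 -60 0 40" --pt "0 0 -100 0 40" --pt "0 0 -122 0 40" --pt "-15 -46 -122 0 40" --pt "-30 -94 -122 0 40" --pt "-46 -145 -122 0 40" --pt "-62 -195 -122 0 40" --pt "-72 -225 -122 0 40" --pt "-74 -233 -122 0 40"

```text
t: 4.1
eef_pos: [0.4254, -0.2267, 0.1608]
orientation: [[0.207, 0.978, -0.0], [0.978, -0.207, -0.001], [-0.001, -0.0, -1.0]]
wrist_force: [0.3, -0.8, -0.3]
finger_gap: 0.0466
```

```bash
python3 -c "
from h import *
p,d=snap('top','t1');a=cv2.resize(p[130:290,360:470],None,fx=5,fy=3.7);b,_=snap('scene','s1');b=cv2.resize(b[100:250,300:450],(592,592))
save(np.hstack([cv2.resize(p[190:290,365:465],(400,400)),cv2.resize(b,(400,400))]),'j1')
go(.4275,-.226,.049,-12)"
```

```text
t 4.2 pos [ 0.4273 -0.2263  0.1607] ya -11.9 q7 0.9 gap 0.0471 F [ 0.7 -0.1 -0. ] | row [  0.4  -0.  111.7] turn 0.1
```

View pics/j1.png

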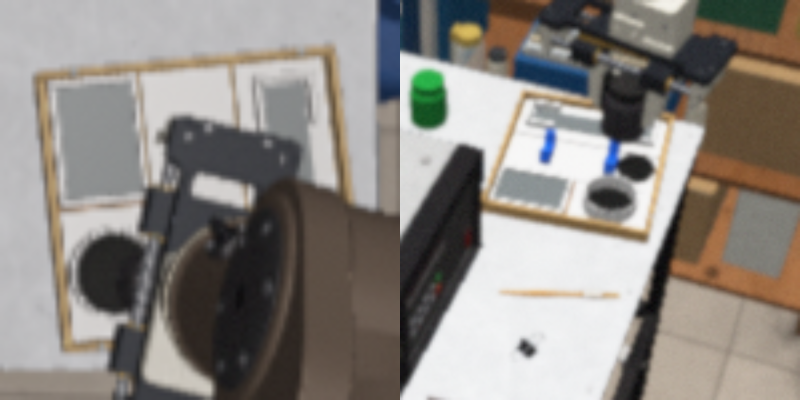

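The jar is held upright above the well: the right half shows it at (625,108) and the well at (610,197), which matches with height parallax. Lowering it slowly now.

>>> jog_arm --pt "0 0 40 0 40" --pt "0 0 80 0 40" --pt "0 0 97 0 40" --pt "0 0 102 0 40" --pt "0 0 105 0 40" --pt "0 0 107 0 40" --pt "0 0 109 0 40" --pt "0 0 110 0 40" --pt "0 0 110 0 40"

```text
t: 5.32
eef_pos: [0.4274, -0.2263, 0.0499]
orientation: [[0.206, 0.979, 0.0], [0.979, -0.206, -0.0], [-0.0, 0.0, -1.0]]
wrist_force: [-1.4, -0.7, -0.2]
finger_gap: 0.0468
```

>>> jog_arm --pt "0 0 0.5 0 40" --pt "0 0 1 0 40" --pt "0 0 1.5 0 40" --pt "0 0 1.5 0 40" --pt "0 0 1.5 0 40"

```text
t: 5.95
eef_pos: [0.4275, -0.2264, 0.0498]
orientation: [[0.206, 0.979, 0.001], [0.979, -0.206, -0.001], [-0.001, 0.001, -1.0]]
wrist_force: [-6.2, 1.7, 24.5]
finger_gap: 0.0468
```

>>> jog_arm --pt "0 0 -1 0 40" --pt "0 0 -1 0 52" --pt "0 0 -1 0 60" --pt "0 0 -1 0 64" --pt "0 0 -1 0 64" --pt "0 0 -1 0 64"

```text
t: 6.7
eef_pos: [0.4273, -0.2261, 0.0492]
orientation: [[0.205, 0.979, -0.0], [0.979, -0.205, 0.0], [0.0, -0.0, -1.0]]
wrist_force: [-0.4, -0.0, 1.0]
finger_gap: 0.0641
```

>>> jog_arm --pt "0 0 -20 0 64" --pt "0 0 -60 0 64" --pt "0 0 -110 0 64" --pt "0 0 -140 0 64" --pt "0 0 -150 0 64" --pt "0 0 -150 0 64"

```text
t: 7.45
eef_pos: [0.4272, -0.2262, 0.199]
orientation: [[0.206, 0.979, 0.0], [0.979, -0.206, -0.0], [-0.0, 0.0, -1.0]]
wrist_force: [0.6, -0.6, -0.3]
finger_gap: 0.0638
```

```bash
python3 -c "
from h import *
go(.4465,.0944,.15,95.6);go(.4465,.0944,.0135,95.6)"
```

```text
t 7.45 pos [ 0.4272 -0.2262  0.199 ] ya -11.9 q7 2.3 gap 0.0638 F [ 0.6 -0.6 -0.3] | row [317.8 -47.1  48.9] turn 72.5
t 7.45 pos [ 0.4272 -0.2262  0.199 ] ya -11.9 q7 2.3 gap 0.0638 F [ 0.6 -0.6 -0.3] | row [317.8 -47.1 185.4] turn 72.5
```

>>> jog_arm --pt "40 -6 0 9 40" --pt "85 -12 0 18 40" --pt "130 -19 0 27 40" --pt "175 -26 0 37 40" --pt "220 -33 0 47 40" --pt "260 -38 0 57 40" --pt "290 -42 0 66 40" --pt "310 -44 0 72.5 40" --pt "318 -44 0 72.5 40" --pt "318 -44 0 72.5 40"

```text
t: 8.7
eef_pos: [0.4491, 0.0939, 0.1983]
orientation: [[0.995, 0.101, -0.002], [0.101, -0.995, -0.0], [-0.002, 0.0, -1.0]]
wrist_force: [-0.4, -0.9, 0.6]
finger_gap: 0.0399
```

```bash
python3 -c "
from h import *
p,d=snap('top','t2');b,_=snap('scene','s2')
save(np.hstack([cv2.resize(p[190:290,365:465],(400,400)),cv2.resize(b[100:300,250:450],(400,400))]),'j2')
go(.4495,.0947,.0135,95.6)"
```

```text
t 8.8 pos [0.4493 0.093  0.1987] ya -84.3 q7 -109.1 gap 0.0398 F [-0.5  0.  -0.7] | row [  0.6  -1.8 185.2] turn 0.1
```

View pics/j2.png

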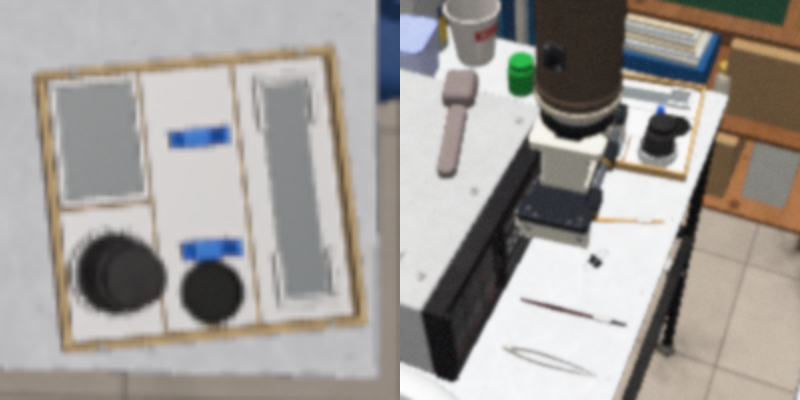

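The jar stands upright in the well (left half, cap at about (135,275)), and the other things are undisturbed. Descending on the brush.

>>> jog_arm --pt "0 -2 50 0 40" --pt "0 -2 100 0 40" --pt "0 -2 150 0 40" --pt "0 -2 175 0 40" --pt "0 -2 182 0 40" --pt "0 -2 185 0 40" --pt "0 -2 185 0 40"

```text
t: 9.68
eef_pos: [0.4501, 0.096, 0.0151]
orientation: [[0.995, 0.098, 0.002], [0.098, -0.995, 0.0], [0.002, -0.0, -1.0]]
wrist_force: [0.7, 0.9, 0.1]
finger_gap: 0.0401
```

>>> jog_arm --pt "0 0 0 0 25" --pt "0 0 0 0 10" --pt "0 0 0 0 2" --pt "0 0 0 0 2" --pt "0 0 0 0 2" --pt "0 0 0 0 2" --pt "0 0 -5 0 2" --pt "0 0 -5 0 2" --force 15

```text
t: 10.68
eef_pos: [0.4495, 0.0962, 0.0195]
orientation: [[0.995, 0.098, 0.0], [0.098, -0.995, 0.0], [0.0, -0.0, -1.0]]
wrist_force: [-0.2, 0.1, -0.4]
finger_gap: 0.0081
```

```bash
python3 -c "
from h import *
go(.4836,-.2868,.2,96.7)"
```

```text
t 10.68 pos [0.4495 0.0962 0.0195] ya -84.4 q7 -119.4 gap 0.0081 F [-0.2  0.1 -0.4] | row [  -3.7  384.5 -180.5] turn -1.1
```

>>> jog_arm --pt "0 0 -20 0 2" --pt "0 0 -50 0 2" --pt "0 0 -90 0 2" --pt "0 0 -120 0 2" --pt "0 0 -140 0 2" --pt "0 0 -140 0 2"

```text
t: 11.42
eef_pos: [0.4502, 0.0963, 0.1604]
orientation: [[0.995, 0.098, 0.003], [0.098, -0.995, 0.0], [0.003, -0.0, -1.0]]
wrist_force: [0.1, 0.1, -0.7]
finger_gap: 0.0082
```

>>> jog_arm --pt "-0.5 30 0 0 2" --pt "-1 75 0 0 2" --pt "-1.5 125 0 0 2" --pt "-2 175 0 0 2" --pt "-2.5 225 0 0 2" --pt "-3 275 0 0 2" --pt "-3.5 320 0 -1 2" --pt "-4 360 0 -1 2" --pt "-4 380 0 -1 2" --pt "-4 385 0 -1 2"

```text
t: 12.68
eef_pos: [0.4828, -0.2877, 0.1582]
orientation: [[0.993, 0.115, -0.001], [0.115, -0.993, 0.001], [-0.001, -0.001, -1.0]]
wrist_force: [0.8, 0.2, -0.7]
finger_gap: 0.0082
```

```bash
python3 -c "
from h import *
p,d=snap('top','t3');b,_=snap('scene','s3')
save(np.hstack([cv2.resize(p[190:290,365:465],(400,400)),cv2.resize(b[90:230,310:450],(400,400))]),'j3')
go(.4836,-.2868,.06,96.7)"
```

```text
t 12.78 pos [ 0.4833 -0.2863  0.1587] ya -83.3 q7 -64.1 gap 0.0081 F [ 0.5  0.5 -0.1] | row [ 0.3  0.6 98.7] turn -0.0
```

View pics/j3.png

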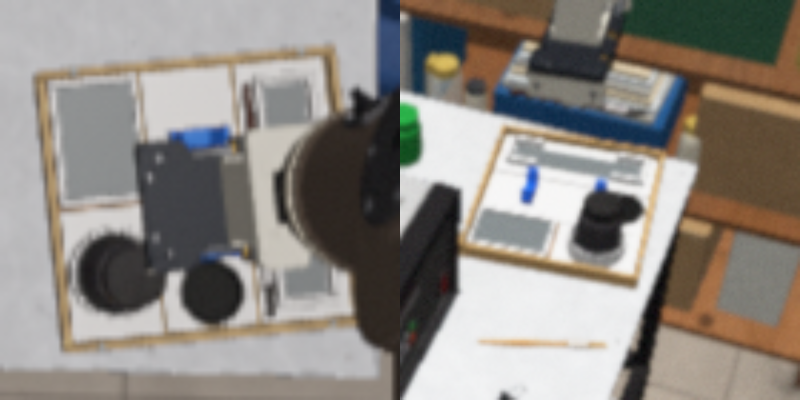

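In the left half the brush handle end shows at (248,105), in line with the bay. The jar at (120,275) is still upright. Lowering now.

>>> jog_arm --pt "0 0 40 0 2" --pt "0 0 80 0 2" --pt "0 0 105 0 2" --pt "0 0 113 0 2" --pt "0 0 116 0 2" --pt "0 0 118 0 2" --pt "0 0 119 0 2" --pt "0 0 119 0 2"

```text
t: 13.78
eef_pos: [0.4835, -0.2876, 0.0407]
orientation: [[0.993, 0.116, 0.001], [0.116, -0.993, -0.0], [0.001, 0.0, -1.0]]
wrist_force: [0.7, -0.2, 0.3]
finger_gap: 0.008
```

```bash
python3 -c "
from h import *
b,_=snap('scene','s4')
save(cv2.resize(b[90:190,330:430],(600,600),interpolation=cv2.INTER_CUBIC),'j4')
go(.4836,-.2868,.0385,96.7)"
```

```text
t 13.82 pos [ 0.4834 -0.2876  0.0406] ya -83.4 q7 -66.8 gap 0.0079 F [ 0.3 -0.2 -0.2] | row [ 0.3 -0.8  2.1] turn -0.1
```

View pics/j4.png

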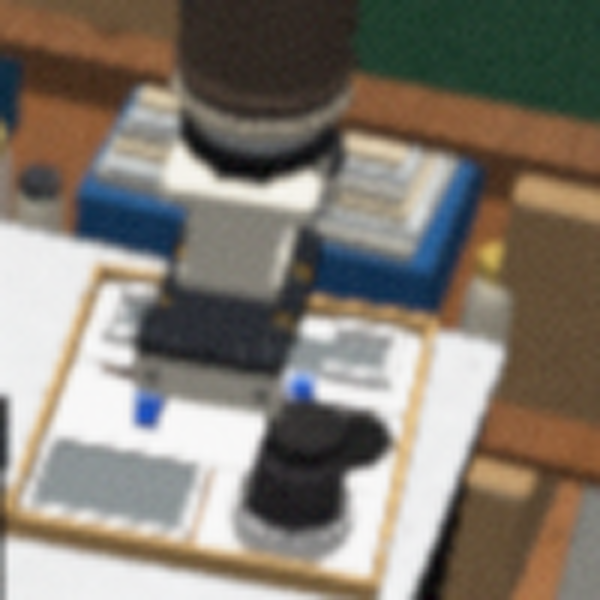

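>>> jog_arm --pt "0 -0.5 1 0 2" --pt "0 -0.5 2 0 2" --pt "0 -0.5 2.5 0 2" --pt "0 -0.5 2.5 0 2" --pt "0 -0.5 2.5 0 2"

```text
t: 14.45
eef_pos: [0.4832, -0.2869, 0.0377]
orientation: [[0.993, 0.116, 0.0], [0.116, -0.993, -0.0], [0.0, 0.0, -1.0]]
wrist_force: [0.0, 0.7, -0.3]
finger_gap: 0.0079
```

>>> jog_arm --pt "0 0 0.7 0 2" --pt "0 0 1.3 0 2" --pt "0 0 2 0 2" --pt "0 0 2 0 2" --pt "0 0 2 0 2"

```text
t: 15.08
eef_pos: [0.4832, -0.287, 0.0363]
orientation: [[0.993, 0.116, 0.0], [0.116, -0.993, -0.0], [0.0, 0.0, -1.0]]
wrist_force: [-2.0, 1.0, 8.1]
finger_gap: 0.0079
```

>>> jog_arm --pt "0 0 -0.5 0 6" --pt "0 0 -0.5 0 14" --pt "0 0 -0.5 0 22" --pt "0 0 -0.5 0 24" --pt "0 0 -0.5 0 24" --pt "0 0 -15 0 24" --pt "0 0 -45 0 30" --pt "0 0 -90 0 40" --pt "0 0 -120 0 40" --pt "0 0 -120 0 40"

```text
t: 16.32
eef_pos: [0.4848, -0.2876, 0.1592]
orientation: [[0.993, 0.116, 0.005], [0.116, -0.993, -0.003], [0.005, 0.003, -1.0]]
wrist_force: [0.2, -0.3, -1.2]
finger_gap: 0.0398
```

```bash
python3 -c "
from h import *
go(.449,.174,.158,93.2)"
```

```text
t 16.32 pos [ 0.4848 -0.2876  0.1592] ya -83.4 q7 -64.3 gap 0.0398 F [ 0.2 -0.3 -1.2] | row [ 1.780e+01 -4.627e+02 -2.000e-01] turn 3.4
```

>>> jog_arm --pt "2 -55 0 0 40" --pt "4 -110 0 1 40" --pt "6 -165 0 1 40" --pt "9 -220 0 2 40" --pt "11 -275 0 2 40" --pt "13 -330 0 3 40" --pt "15 -385 0 3 40" --pt "17 -430 0 3.4 40" --pt "18 -458 0 3.4 40" --pt "18 -463 0 3.4 40"

```text
t: 17.58
eef_pos: [0.4467, 0.177, 0.1554]
orientation: [[0.998, 0.06, -0.001], [0.06, -0.998, 0.0], [-0.001, -0.0, -1.0]]
wrist_force: [0.0, -1.1, -0.5]
finger_gap: 0.0398
```

```bash
python3 -c "
from h import *
p,d=snap('top','t5');b,_=snap('scene','s5')
save(np.hstack([cv2.resize(p[190:290,365:465],(400,400)),cv2.resize(b[90:230,310:450],(400,400))]),'j5')
go(.449,.174,.0145,93.2);print(observe()['q'])"
```

```text
t 17.68 pos [0.4471 0.1748 0.1554] ya -86.7 q7 -123.8 gap 0.0402 F [-0.4 -0.5 -0.1] | row [  2.    0.9 140.9] turn 0.1
[ -10.29104479   18.77461184  -21.75342621  114.31942666    9.16071831
   48.57967759 -123.79039064]
```

View pics/j5.png

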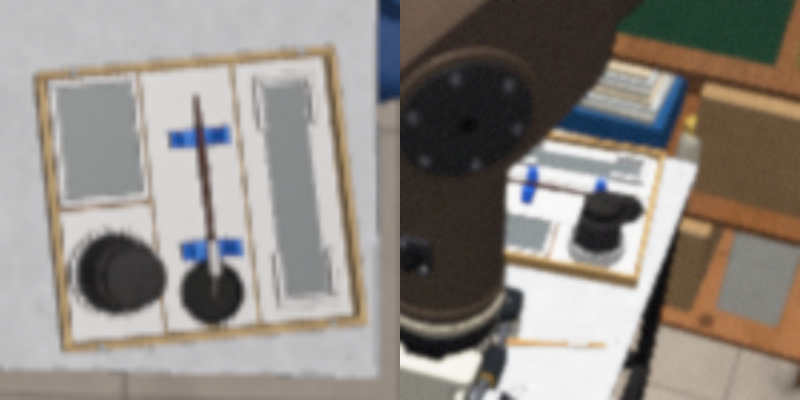

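The brush lies across both saddles, centred, with its bristles over the drip dish (left half, (195,95) to (214,295)). Now the tweezers.

>>> jog_arm --pt "2 1 50 0 40" --pt "2 1 95 0 40" --pt "2 1 125 0 40" --pt "2 1 136 0 40" --pt "2 1 141 0 40" --pt "2 1 141 0 40"

```text
t: 18.42
eef_pos: [0.4501, 0.1741, 0.0154]
orientation: [[0.998, 0.056, 0.001], [0.056, -0.998, 0.0], [0.001, -0.0, -1.0]]
wrist_force: [-0.2, -0.5, -0.5]
finger_gap: 0.0401
```

>>> jog_arm --pt "0 0 0 0 28" --pt "0 0 0 0 18" --pt "0 0 0 0 10" --pt "0 0 0 0 8" --pt "0 0 0 0 8" --pt "0 0 0 0 8" --pt "0 0 -10 0 8" --pt "0 0 -30 0 8" --pt "0 0 -30 0 8"

```text
t: 19.55
eef_pos: [0.4504, 0.1746, 0.0461]
orientation: [[0.998, 0.057, 0.002], [0.057, -0.998, 0.001], [0.002, -0.001, -1.0]]
wrist_force: [0.7, 0.1, -1.3]
finger_gap: 0.0137
```

```bash
python3 -c "
from h import *
go(.4892,-.3545,.155,96.7)"
```

```text
t 19.55 pos [0.4504 0.1746 0.0461] ya -86.8 q7 -129.6 gap 0.0137 F [ 0.7  0.1 -1.3] | row [   9.1  530.4 -109.4] turn -3.5
```

>>> jog_arm --pt "0 0 -40 0 8" --pt "0 0 -80 0 8" --pt "0 0 -105 0 8" --pt "0 0 -110 0 8" --pt "1 40 -110 0 8" --pt "2 90 -110 0 8" --pt "3 145 -110 -1 8" --pt "4 200 -110 -1 8" --pt "5 255 -110 -2 8" --pt "5 305 -110 -2 8"

```text
t: 20.8
eef_pos: [0.471, -0.1321, 0.1534]
orientation: [[0.996, 0.091, -0.002], [0.091, -0.996, 0.0], [-0.002, -0.0, -1.0]]
wrist_force: [0.7, 0.2, -0.5]
finger_gap: 0.0132
```

```bash
python3 -c "
from h import *
go(.4892,-.3545,.155,96.7)"
```

```text
t 20.8 pos [ 0.471  -0.1321  0.1534] ya -84.8 q7 -82.4 gap 0.0132 F [ 0.7  0.2 -0.5] | row [ -2.1 223.1  -1.6] turn -1.5
```

>>> jog_arm --pt "0 45 0 -0.5 8" --pt "-1 95 0 -1 8" --pt "-1 145 0 -1 8" --pt "-2 190 0 -1.5 8" --pt "-2 215 0 -1.5 8" --pt "-2 223 0 -1.5 8" --pt "-2 223 0 -1.5 8"

```text
t: 21.68
eef_pos: [0.4899, -0.3515, 0.1537]
orientation: [[0.993, 0.118, -0.001], [0.118, -0.993, 0.001], [-0.001, -0.001, -1.0]]
wrist_force: [-0.2, -0.1, -1.2]
finger_gap: 0.0135
```

```bash
python3 -c "
from h import *
p,d=snap('top','t6');b,_=snap('scene','s6')
save(np.hstack([cv2.resize(p[190:290,365:465],(400,400)),cv2.resize(b[60:200,310:450],(400,400))]),'j6')
go(.4892,-.3545,.0265,96.7)"
```

```text
t 21.77 pos [ 0.4904 -0.3505  0.1543] ya -83.2 q7 -58.9 gap 0.0138 F [ 0.1 -0.4 -0.1] | row [ -1.6   4.  127.8] turn 0.1
```

View pics/j6.png

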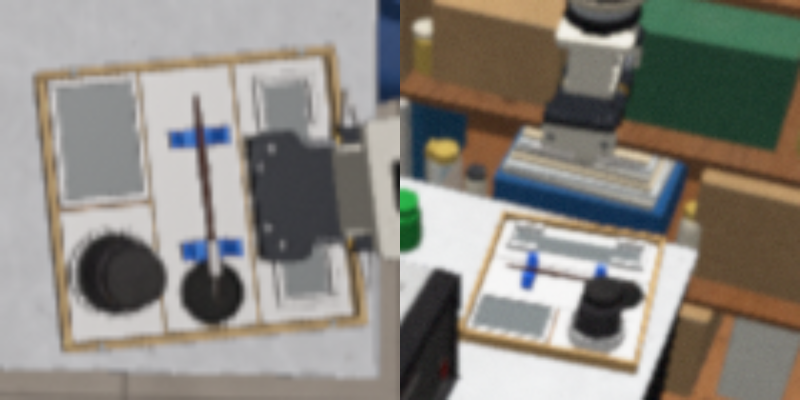

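>>> jog_arm --pt "-1 3 40 0 8" --pt "-1 3.5 80 0 8" --pt "-1 3.5 110 0 8" --pt "-1 3.5 119 0 8" --pt "-1 3.5 123 0 8" --pt "-1 3.5 125 0 8" --pt "-1 3.5 126 0 8" --pt "-1 3.5 126 0 8"

```text
t: 22.78
eef_pos: [0.4899, -0.3561, 0.0293]
orientation: [[0.993, 0.117, 0.001], [0.117, -0.993, -0.001], [0.001, 0.001, -1.0]]
wrist_force: [0.4, -0.6, -0.5]
finger_gap: 0.0138
```

>>> jog_arm --pt "0 0 0.7 0 8" --pt "0 0 1.4 0 8" --pt "0 0 2 0 8" --pt "0 0 2 0 8" --pt "0 0 2 0 8"

```text
t: 23.4
eef_pos: [0.4896, -0.3559, 0.0267]
orientation: [[0.993, 0.118, 0.0], [0.118, -0.993, 0.0], [0.0, -0.0, -1.0]]
wrist_force: [-1.0, 0.1, 0.4]
finger_gap: 0.0137
```

>>> jog_arm --pt "0 0 0.6 0 8" --pt "0 0 1.2 0 8" --pt "0 0 1.2 0 8" --pt "0 0 1.2 0 8"

```text
t: 23.9
eef_pos: [0.4896, -0.3559, 0.0255]
orientation: [[0.993, 0.117, 0.0], [0.117, -0.993, -0.0], [0.0, 0.0, -1.0]]
wrist_force: [0.7, -0.1, 0.4]
finger_gap: 0.0138
```

>>> jog_arm --pt "0 0 0.5 0 8" --pt "0 0 1 0 8" --pt "0 0 1 0 8" --pt "0 0 1 0 8"

```text
t: 24.4
eef_pos: [0.4897, -0.356, 0.0251]
orientation: [[0.993, 0.117, 0.0], [0.117, -0.993, -0.0], [0.0, 0.0, -1.0]]
wrist_force: [-2.1, 1.4, 6.8]
finger_gap: 0.0136
```

Contact at about 7 N. Releasing and retreating.

>>> jog_arm --pt "0 0 -0.5 0 14" --pt "0 0 -0.5 0 20" --pt "0 0 -0.5 0 24" --pt "0 0 -0.5 0 24" --pt "0 0 -0.5 0 24" --pt "0 0 -15 0 24" --pt "0 0 -45 0 30" --pt "0 0 -90 0 40" --pt "0 0 -130 0 40" --pt "0 0 -130 0 40"

```text
t: 25.65
eef_pos: [0.4917, -0.357, 0.1591]
orientation: [[0.993, 0.117, 0.006], [0.117, -0.993, -0.004], [0.006, 0.005, -1.0]]
wrist_force: [-0.3, 0.2, -0.5]
finger_gap: 0.0396
```

```bash
python3 -c "
from h import *
go(.446,.003,.156,-28);print(observe()['q'])"
```

```text
t 25.65 pos [ 0.4917 -0.357   0.1591] ya -83.3 q7 -58.5 gap 0.0396 F [-0.3  0.2 -0.5] | row [  -3.1 -362.9    1.4] turn -55.3
[ 39.36771043  27.9420336  -12.04888509  97.64856299   6.91460566
  54.70642937 -58.53880532]
```

The clip's grip direction (about −28°) would put a corner of the gripper body at x ≈ 0.547, into the oven front at 0.538. So I'll first nudge the clip about 20 mm towards the robot with closed fingers.

```bash
python3 -c "
from h import *
go(.488,.003,.156,90)"
```

```text
t 25.65 pos [ 0.4917 -0.357   0.1591] ya -83.3 q7 -58.5 gap 0.0396 F [-0.3  0.2 -0.5] | row [  38.6 -358.     1.7] turn 6.7
```

>>> jog_arm --pt "5 -50 0 1 0" --pt "10 -100 0 2 0" --pt "16 -155 0 3 0" --pt "22 -210 0 4 0" --pt "28 -260 0 5 0" --pt "33 -310 0 6 0" --pt "37 -345 0 6.7 0" --pt "38.6 -358 0 6.7 0" --pt "38.6 -358 0 6.7 0"

```text
t: 26.78
eef_pos: [0.4858, 0.0042, 0.1544]
orientation: [[1.0, 0.002, -0.0], [0.002, -1.0, -0.0], [-0.0, 0.0, -1.0]]
wrist_force: [0.2, -0.3, -0.5]
finger_gap: 0.0006
```

```bash
python3 -c "
from h import *
go(.488,.003,.013,90)"
```

```text
t 26.77 pos [0.4858 0.0042 0.1544] ya -89.9 q7 -104.1 gap 0.0006 F [ 0.2 -0.3 -0.5] | row [  2.3   1.1 141.4] turn 0.1
```

>>> jog_arm --pt "2 1 50 0 0" --pt "2 1 100 0 0" --pt "2 1 130 0 0" --pt "2 1 140 0 0" --pt "2 1 140 0 0" --pt "-6 1 140 0 0" --pt "-14 1 140 0 0" --pt "-20 1 140 0 0" --pt "-26 1 140 0 0"

```text
t: 27.9
eef_pos: [0.4596, 0.0031, 0.0149]
orientation: [[1.0, 0.001, 0.001], [0.001, -1.0, -0.0], [0.001, 0.0, -1.0]]
wrist_force: [0.5, 0.5, 0.2]
finger_gap: 0.0004
```

>>> jog_arm --pt "-5 0 0 0 0" --pt "-11 0 0 0 0" --pt "-11 0 0 0 0" --pt "-5 0 0 0 0" --pt "-5 0 -40 0 20" --pt "-5 0 -90 0 44" --pt "-5 -60 -120 0 44" --pt "-5 -115 -120 0 44" --pt "-5 -120 -120 0 44" --pt "-5 -120 -120 0 44"

```text
t: 29.15
eef_pos: [0.4549, 0.1232, 0.1343]
orientation: [[1.0, 0.002, -0.0], [0.002, -1.0, -0.0], [-0.0, 0.0, -1.0]]
wrist_force: [-0.5, -0.5, -0.0]
finger_gap: 0.0438
```

```bash
python3 -c "
from h import *
p,d=snap('top','t7');b,_=snap('scene','s7')
A=rect('top',p,.37,.47,-.05,.05,.008,4000);B=rect('scene',b,.37,.47,-.05,.05,.008,4000)
save(np.hstack([A,B]),'j7')
go(.42,.003,.15,90)"
```

```text
t 29.25 pos [0.4548 0.1217 0.1341] ya -90.0 q7 -120.8 gap 0.0438 F [-0.2 -0.8  0.4] | row [-34.7 118.7 -15.7] turn -0.0
```

View pics/j7.png

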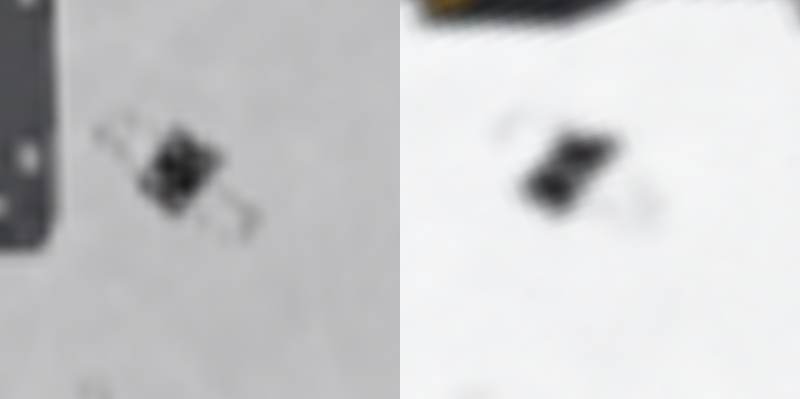

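The clip has moved to about (0.427, 0.005). Its handles, from (115,125) to (245,222), run along 53°, so I close along −37°; the gripper then stays 12 mm clear of the oven.

>>> jog_arm --pt "-5 20 -10 -10 44" --pt "-10 50 -10 -20 44" --pt "-15 80 -10 -30 44" --pt "-22 105 -10 -40 44" --pt "-28 117 -10 -50 44" --pt "-28 117 -10 -53 44" --pt "-28 117 -10 -53 44"

```text
t: 30.12
eef_pos: [0.4266, 0.0045, 0.1443]
orientation: [[0.604, 0.797, -0.001], [0.797, -0.604, -0.0], [-0.001, -0.0, -1.0]]
wrist_force: [-0.0, 0.4, 0.0]
finger_gap: 0.0443
```

```bash
python3 -c "
from h import *
go(.427,.005,.0145,-37)"
```

```text
t 30.12 pos [0.4266 0.0045 0.1443] ya -37.2 q7 -56.8 gap 0.0443 F [-0.   0.4  0. ] | row [  0.7   0.  129.8] turn -0.2
```

>>> jog_arm --pt "0 0 50 0 44" --pt "0 0 95 0 44" --pt "0 0 120 0 44" --pt "0 0 129 0 44" --pt "0 0 130 0 44" --pt "0 0 130 0 32" --pt "0 0 130 0 22" --pt "0 0 130 0 14" --pt "0 0 130 0 14" --pt "0 0 130 0 14"

```text
t: 31.38
eef_pos: [0.4273, 0.006, 0.015]
orientation: [[0.601, 0.799, 0.001], [0.799, -0.601, -0.0], [0.0, 0.001, -1.0]]
wrist_force: [-0.8, -1.0, 7.6]
finger_gap: 0.0186
```

>>> jog_arm --pt "0 0 0 0 14" --pt "0 0 0 0 14" --pt "0 0 -15 0 14" --pt "0 0 -50 0 14" --pt "0 0 -95 0 14" --pt "0 0 -135 0 14" --pt "0 0 -145 0 14" --pt "0 0 -145 0 14"

```text
t: 32.38
eef_pos: [0.427, 0.0059, 0.1596]
orientation: [[0.602, 0.799, 0.001], [0.799, -0.602, -0.0], [0.0, 0.001, -1.0]]
wrist_force: [-0.5, -0.1, -0.5]
finger_gap: 0.0186
```

```bash
python3 -c "
from h import *
go(.5205,-.216,.16,96.7)"
```

```text
t 32.38 pos [0.427  0.0059 0.1596] ya -37.0 q7 -56.2 gap 0.0186 F [-0.5 -0.1 -0.5] | row [-1.210e+02  2.081e+02 -2.000e-01] turn 46.3
```

>>> jog_arm --pt "-15 25 0 5 14" --pt "-30 52 0 11 14" --pt "-46 80 0 18 14" --pt "-63 108 0 25 14" --pt "-80 137 0 32 14" --pt "-95 164 0 38 14" --pt "-108 186 0 43 14" --pt "-118 203 0 46.3 14" --pt "-121 208 0 46.3 14" --pt "-121 208 0 46.3 14"

```text
t: 33.62
eef_pos: [0.5201, -0.2154, 0.159]
orientation: [[0.993, 0.118, -0.001], [0.118, -0.993, 0.0], [-0.001, -0.001, -1.0]]
wrist_force: [-0.6, 0.8, -0.9]
finger_gap: 0.0187
```

```bash
python3 -c "
from h import *
go(.5215,-.216,.027,96.7)"
```

```text
t 33.62 pos [ 0.5201 -0.2154  0.159 ] ya -83.2 q7 -73.5 gap 0.0187 F [-0.6  0.8 -0.9] | row [  1.5   0.9 132. ] turn 0.1
```

>>> jog_arm --pt "-8 1.7 20 0 14" --pt "-8 1.7 60 0 14" --pt "-8 1.7 95 0 14" --pt "-8 1.7 115 0 14" --pt "-8 1.7 123 0 14" --pt "-8 1.7 126 0 14" --pt "-8 1.7 127 0 14" --pt "-8 1.7 127 0 14"

```text
t: 34.62
eef_pos: [0.5131, -0.2184, 0.0332]
orientation: [[0.993, 0.118, 0.001], [0.118, -0.993, -0.0], [0.001, 0.001, -1.0]]
wrist_force: [0.7, -0.1, -0.5]
finger_gap: 0.0184
```

>>> jog_arm --pt "0 0 1 0 14" --pt "0 0 2 0 14" --pt "0 0 2 0 14" --pt "0 0 2 0 14"

```text
t: 35.12
eef_pos: [0.5126, -0.2183, 0.0305]
orientation: [[0.993, 0.117, -0.0], [0.117, -0.993, -0.0], [-0.0, 0.0, -1.0]]
wrist_force: [-0.3, -0.6, 0.5]
finger_gap: 0.0183
```

>>> jog_arm --pt "0 0 0.7 0 14" --pt "0 0 1.4 0 14" --pt "0 0 2 0 14" --pt "0 0 2 0 14" --pt "0 0 2 0 14"

```text
t: 35.75
eef_pos: [0.5126, -0.2183, 0.0285]
orientation: [[0.993, 0.117, 0.0], [0.117, -0.993, -0.0], [0.0, 0.0, -1.0]]
wrist_force: [-1.0, -0.2, -0.3]
finger_gap: 0.0185
```

Still no contact with the rim, and the clip's underside is about 1.5 mm above the floor. Releasing.

>>> jog_arm --pt "0 0 0 0 19" --pt "0 0 0 0 22" --pt "0 0 0 0 24" --pt "0 0 0 0 24" --pt "0 0 -10 0 24" --pt "0 0 -40 0 26" --pt "0 0 -90 0 40" --pt "0 0 -150 0 40" --pt "0 0 -170 0 40" --pt "0 0 -170 0 40"

```text
t: 37.0
eef_pos: [0.5137, -0.2186, 0.201]
orientation: [[0.993, 0.117, 0.004], [0.117, -0.993, -0.002], [0.004, 0.002, -1.0]]
wrist_force: [-0.1, 0.4, -0.4]
finger_gap: 0.0402
```

>>> jog_arm --pt "0 -50 0 0 40" --pt "0 -110 0 0 40" --pt "0 -170 0 0 40" --pt "0 -230 0 0 40" --pt "0 -290 0 0 40" --pt "0 -340 0 0 40" --pt "0 -360 0 0 40" --pt "0 -360 0 0 40" --pt "0 -360 0 0 40"

```text
t: 38.12
eef_pos: [0.4701, 0.1378, 0.1978]
orientation: [[0.993, 0.116, -0.001], [0.116, -0.993, -0.001], [-0.001, 0.001, -1.0]]
wrist_force: [0.3, 0.4, 0.4]
finger_gap: 0.0397
```

```bash
python3 -c "
from h import *
p,d=snap('top','t8');b,_=snap('scene','s8')
save(np.hstack([cv2.resize(p[190:290,365:465],(500,500),interpolation=cv2.INTER_CUBIC),cv2.resize(b[110:230,310:382],(300,500))]),'j8')
s=observe();print(s['t'],s['wrist_force'],s['finger_gap'])
W=world('top',d)
for n,c in dict(amber=(.445,.313),honey=(.457,-.073)).items():
    m=np.abs(p.astype(int)-np.load('top0.npz')['p']).max(-1)>40
    print(n,(m&(np.hypot(W[...,0]-c[0],W[...,1]-c[1])<.05)).sum())
"
```

```text
38.225 [-0.09678923 -0.22645519 -1.10428382] 0.03966320201537388
amber 0
honey 0
```

View pics/j8.png

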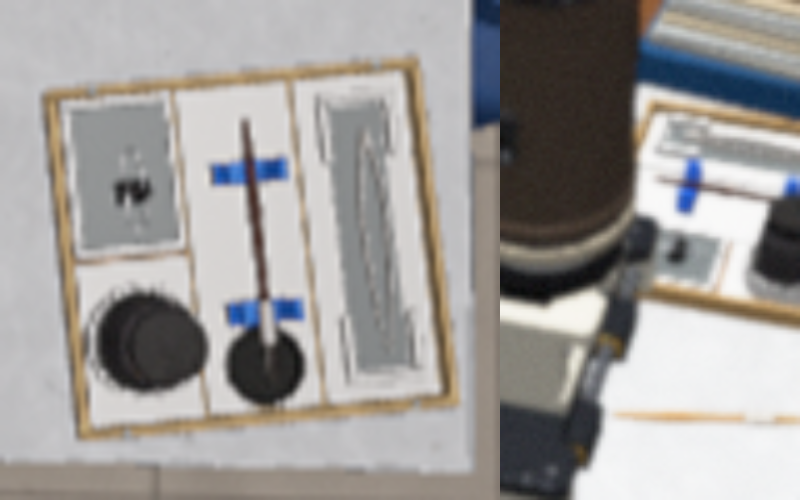

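All four things are in their inserts: the jar at (150,345), the brush from (245,120) to (270,355), the tweezers in the trough at (375,240), and the clip in its dish at (132,190). The look-alikes haven't moved. Handing in.

```bash
python3 -c "
from h import *
print(job_done())"
```

```text
the job is handed in; nothing more can be done
None
```

All four items are in their inserts, placed in the order asked. I handed the job in at about 38 s of the 109 s allowed; no verdict is reported.

- **Jar:** it stands upright in the round well. I lowered it until it touched the floor (24 N measured at the wrist) before releasing.
- **Brush:** it lies across both blue saddles with its bristles over the black drip dish.
- **Tweezers:** they lie flat in the trough.
- **Clip:** it lies in its dish with the handles along the dish's length. I first nudged it about 20 mm towards the robot, because gripping it where it lay would have put the gripper against the oven. I let it go an estimated 1.5 mm above the floor so the fingers stayed off the rim.

**Last checks:** the final top picture shows all four in place. It shows no change around the amber jar or the honey-coloured brush, and the gripper was empty and clear of everything.

**Disagreements:** before I corrected for the inserts' height, the two cameras disagreed by about 8 to 15 mm on the caddy features. After the correction they agreed to about 2 to 4 mm. The brush and tweezers touched down about 2 mm lower than I expected, with 7–8 N on contact. No check failed.

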